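Hang a bottle holder on the slotted upright and load it

ROBOT

A 6-joint arm with a two-finger parallel gripper is mounted at the origin on the work surface. World frame = base frame: x ahead of the robot, y to its left, z up, the work surface at z = 0. Lengths are in m, angles in rad, forces in N, time in s.
With the tool pointing down it reaches from about 0.275 to 0.75 m from the base axis. Payload 10.2 kg.
Tool frame: the origin (TCP) lies between the finger pads; the fingertips stand 14 mm ahead of it and the grasp point (between the pads) lies 5 mm behind it; z points along the fingers, x is the direction in which the jaws open and shut, and the axes are right-handed (so a half turn about z gives the same grasp; the last joint's range is limited). The gripper opens to 88 mm and grips with 3 to 60 N. Pads are 18 mm wide; open, the fingers measure 123 mm over their backs; the gripper's body (75 mm by 187 mm) begins 45 mm behind the grasp point.
Start: joints at [0.878, 0.313, 1.498, -0, 1.331, -0.223], TCP at [0.238, 0.468, 0.253] pointing down, gripper open.
Joint ranges: [-2.94, 2.94], [-0.97, 2.17], [0.19, 2.56], [-1.23, 4.37], [0.02, 3.11], [-2.88, 2.88]. Speed limits (rad/s): [2.39, 2.39, 3.01, 3.14, 3.14, 3.14].

INTERFACE

Orientations are given as a rotation vector (axis times angle).
In Python, from station import r gives the robot as it stands.
- The arm moves only by the tool carry_out, never from a script. Its argument "series" is a list of rows, each a list of 3 entries, a list of its own where there are three numbers: the opening, from -1 (shut) to 1 (fully open), then the shift along the world's x, y, z in cm, then the turn about the world's z in rad. In form: [[hand, [x, y, z], spin], ...]. A call has 1 to 10 rows; each row shifts and turns the commanded pose from where the row before left it; what a row does not reach is not made up. A row lasts 1/10 s, in which the tool goes at most 50 mm and 8.59 degrees, less where a joint would pass 70% of its speed; a pose out of reach is approached as far as the arm can. A call with a gripper value outside its range is refused whole. The fingers move at their own pace and stop on an object; "newtons" is the grip in N (left out, the last holds). Time passes only in rows, so rows that do not move let the fingers close. It gives the time, the measured TCP pose, the force and the opening at its end, in the units of the state.
- r.sense(): the state, without advancing time (a new reading comes with each control period).
- r.capture(name): name is "side" or "top" or "wrist"; returns the picture (384x512x3 uint8, red, green, blue); there is no depth.
- r.get_calibration(name): a dict with "intrinsics" (3x3 intrinsics, pixels), "world_to_cam" (4x4, takes a point from world to camera coordinates); the wrist camera has in their place "tool_from_camera" (4x4, takes a point from camera to tool coordinates, whose origin is the TCP and whose axes are the tool frame's). Camera axes: x right, y down, z forward; pixel columns grow to the right and rows downward; lengths in m; the calibration is good to about 2 mm. A picture is of the moment at which its call begins: read the wrist's pose just before it. get_calibration takes no time and is no camera call.
- r.hand_in(): hands the job in, once; it reports no verdict.
The state is a dict: "time_s": time; "joints": joint angles; "joint_vel": joint speeds; "effort": joint torques, N m; "tcp_pos": TCP position; "ee_rot": TCP orientation; "ft_force": force on the tool from outside, world axes, zero at the start; "ft_torque": the same for the moment, N m; "finger_gap": finger opening in m.
Only numpy, scipy, OpenCV 4.12 (cv2) and the standard library are available. Lean on these libraries where they do the work, as an engineer would, in place of code of your own. Each camera call takes 0.05 s, during which the arm holds its last target.

TASK

Hang the loose grey holder on the slotted upright: push its two hook tabs into the topmost pair of slots, then press it down until the hooks are fully engaged and its flange sits against the upright. Then stand the small white bottle upright in the holder's tray, fully down, and leave the meter, the steel can and the jar where they are.

Things in the scene. Friction and masses are not known exactly. Their poses are not given: they have to be found in the camera images.
- upright: Fixed aluminium U channel (all sizes in mm), 90 wide (y), 252 tall, on a dark foot 150 x 160 x 12. Origin on the bench below the middle of its front face; z up, x into the face (away from the robot). Front web 5 thick (x 0 to 5), side flanges back to x = 30. Three rows of two through slots at y = -22 and +22, each 12 wide, 32 tall, lower edges at z = 85, 145, 205.
- slots (a point): Point on the upright's front face, midway between the two topmost slots (columns at y = -22 and +22), at the height of their lower edges (205 above the bench). The web ends 15 above these slots. Axes as the upright's.
- holder: Loose grey metal holder (mm), 0.2 kg, standing on the bench on its flange and tray. Origin on its underside, below the arm's middle and the centre of mass; z up, x to the flange and hooks. Flange 64 wide (y), 75 tall, 4 thick, back face at x = 60. Arm: bar 12 wide (y), z = 20 to 50, x = -35 to 56; grip it across y near x = 0. Tray: open box 60 x 60, 30 tall, centred at x = -65.
- tabs (a point): On the flange's back face (x = 60, z = 55 in the holder), midway between the hook tabs at y = -22 and +22, at the underside of their necks. Tab 6 wide: neck 7 long, 10 tall, then a tip 5 thick reaching 10 below the neck. Tabs enter the slots level with this point 10 to 22 above point slots, then go down until the necks rest on the edges: the two points meet. Axes as holder's.
- tray (a point): Centre of the tray's inner floor (x = -65, z = 4 in the holder); inside 52 x 52, walls and floor 4 thick, rim 26 above this point. Axes as the holder's.
- bottle: Small closed white plastic bottle with white cap, 40 mm diameter and 95 mm tall with the cap, straight-sided up to about 50 mm, about 0.11 kg, standing on the bench. Origin at the centre of its underside, z up along its axis.
- meter: Bystander: yellow hand multimeter lying on its back, 160 x 85 x 42 mm. Origin at the centre of its underside.
- can: Bystander: upright steel can, 56 mm diameter, 150 mm tall. Origin at the centre of its underside.
- jar: Bystander: low brown glass jar, 64 mm diameter, 70 mm tall. Origin at the centre of its underside.
Mind the look-alikes: they are no part of the job. Several things have the shape of the bottle; the one meant has the colours described above.

How it is judged:
On the way, in this order (a step that is already met when the one before it is completed fails the run):
1. both tabs are through the topmost slots, flange up to the upright, still raised (x of tabs in the frame of slots between -0.003 and 0.004 m and y of tabs in the frame of slots between -0.007 and 0.007 m and z of tabs in the frame of slots between 0.006 and 0.024 m).
2. the holder is pressed down and hooked on fully, flange against the upright (x of tabs in the frame of slots between -0.006 and 0.004 m and y of tabs in the frame of slots between -0.007 and 0.007 m and z of tabs in the frame of slots between -0.004 and 0.004 m and angle between the z axis of holder and the z axis of upright, either way round below 0.1 rad and angle between the x axis of holder and the x axis of upright, either way round below 0.12 rad), for 0.2 s.
3. the bottle stands in the tray (all of step 2 and horizontal distance between bottle and tray below 0.012 m and z of bottle in the frame of tray between -0.004 and 0.005 m and angle between bottle's own z axis and vertical below 0.15 rad), for 0.2 s.
At the end, for the whole second after the job is handed in: Holder in the topmost slots: site tabs at site slots within 4 mm in height, 7 mm sideways, 6 mm from the face, tilted under 0.1 and turned under 0.12 rad; bottle in its tray within 12 mm of the centre and 5 mm of the floor, tilted under 0.15 rad; both at rest and released (all of step 3 and linear speed of each of holder, bottle below 0.02 m/s and contact force between the fingers and holder below 0.1 N and contact force between the fingers and bottle below 0.1 N); the robot touches nothing.
It fails at once if the meter is moved more than 30 mm (distance of meter from where it was at the start of the episode above 0.03 m).
It fails at once if the can is moved more than 30 mm (distance of can from where it was at the start of the episode above 0.03 m).
It fails at once if the jar is moved more than 30 mm (distance of jar from where it was at the start of the episode above 0.03 m).
It also fails if it takes over 64 s, if anything falls off the work surface, if the arm or the gripper's body presses on something with over 40 N, if the wrist force passes 120 N, or if a joint passes its speed limit or range.

## Working session

There is one attempt and no reset: what is moved stays moved. The work goes in short steps, Python scripts to look and compute and a tool call to move; the robot and the scene stay as the last step left them, time stands still between calls to the robot, and variables do not carry over. Pictures are saved under pics/ and viewed, and the job is handed in when it is done.

Besides the shell and the picture viewer there is one more tool, called as name([rows], argument=value, ...), one row to a line, values as JSON. carry_out: Moves the arm, as the interface text tells. Its arguments: {"type":"object","properties":{"series":{"type":"array"},"newtons":{"type":"number"}},"required":["series"]}

```bash
mkdir -p pics
cat > h.py <<'E'
import numpy as np, cv2
from station import r
def save(n,img,): cv2.imwrite(f'pics/{n}.png',img[:,:,::-1])
E
python3 - <<'E'
from h import *
for n in ['side','top']:
    im=r.capture(n); np.save(f'{n}0.npy',im); save(n+'0',im)
    c=r.get_calibration(n); print(n,c['intrinsics'],np.round(c['world_to_cam'],4).tolist())
print(r.get_calibration('wrist'))
print(r.sense())
E
```

```text
side [[352.98795377   0.         257.13774333]
 [  0.         352.98795377 190.5463498 ]
 [  0.           0.           1.        ]] [[0.9953, -0.096, 0.0086, -0.5434], [-0.0693, -0.7741, -0.6292, 0.1187], [0.0671, 0.6257, -0.7772, 0.952], [0.0, 0.0, 0.0, 1.0]]
top [[373.39246538   0.         253.12143072]
 [  0.         373.39246538 188.08965472]
 [  0.           0.           1.        ]] [[0.0185, -0.9998, 0.0011, -0.0242], [-0.9894, -0.0185, -0.1442, 0.5522], [0.1442, 0.0016, -0.9895, 1.1613], [0.0, 0.0, 0.0, 1.0]]
{'intrinsics': array([[345.35942201,   0.        , 255.21464534],
       [  0.        , 345.35942201, 191.44995087],
       [  0.        ,   0.        ,   1.        ]]), 'tool_from_camera': array([[ 9.99997918e-01,  3.41947962e-04,  2.01148472e-03,
         2.86208870e-04],
       [-8.40703328e-04,  9.67333390e-01,  2.53506225e-01,
        -6.53682050e-02],
       [-1.85909039e-03, -2.53507388e-01,  9.67331664e-01,
        -1.33543250e-01],
       [ 0.00000000e+00,  0.00000000e+00,  0.00000000e+00,
         1.00000000e+00]])}
{'time_s': 0.1, 'joints': array([ 8.77627219e-01,  3.13370378e-01,  1.49836869e+00,  1.52110169e-05,
        1.33099922e+00, -2.23408317e-01]), 'joint_vel': array([-0.00053703, -0.00146299, -0.00185771, -0.00038267,  0.00143928,
        0.0004283 ]), 'effort': array([ 3.93701746e-03, -4.02808213e+01, -2.52643687e+01,  6.96743536e-02,
        3.42270196e-02, -9.87845794e-06]), 'tcp_pos': array([0.23752829, 0.46795988, 0.25222755]), 'ee_rot': array([ 2.67713499e+00,  1.64326653e+00, -1.71139940e-03]), 'ft_force': array([ 0.45321521, -0.61436233,  0.2453467 ]), 'ft_torque': array([0.03199692, 0.07464348, 0.05418891]), 'finger_gap': 0.08798961765358106}
```

View pics/side0.png

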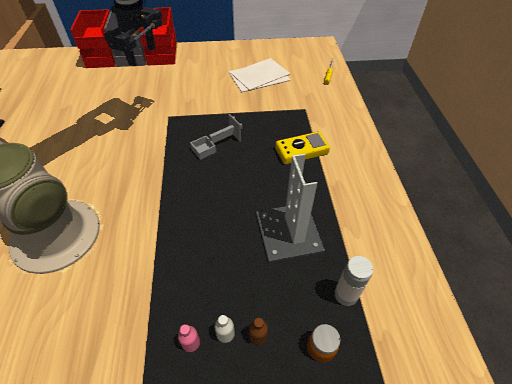

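View pics/top0.png

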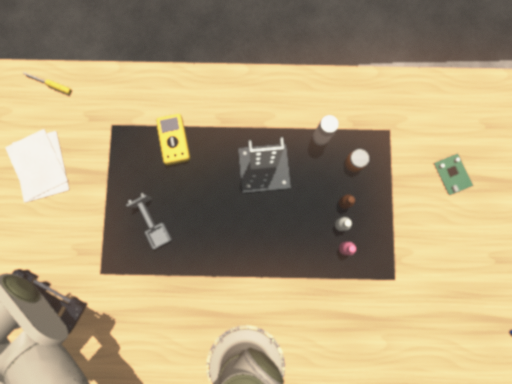

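Run:
```python
from h import *
s=np.load('side0.npy');t=np.load('top0.npy')
def crop(im,x0,y0,x1,y1,k): return cv2.resize(im[y0:y1,x0:x1],None,fx=k,fy=k,interpolation=cv2.INTER_CUBIC)
save('c1',crop(t,100,110,310,260,3.8))
save('c2',crop(s,180,100,340,220,5))
save('c3',np.vstack([crop(s,170,300,290,360,6)[:, :720],crop(t,320,190,380,265,3).repeat(1,0)[:220] if 0 else crop(t,300,180,400,210,7.2)[:, :720]]))
save('c4',crop(s,250,150,340,265,5))
```

```text
(no output)
```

View pics/c1.png

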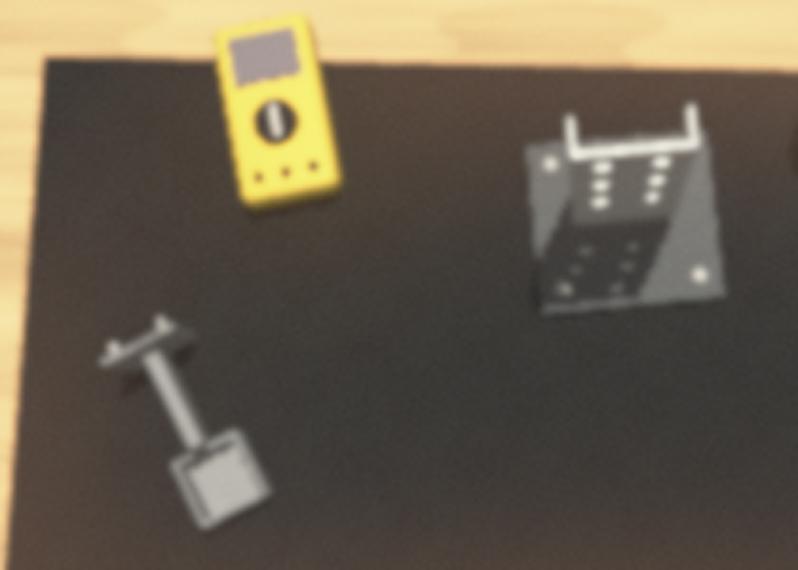

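View pics/c2.png

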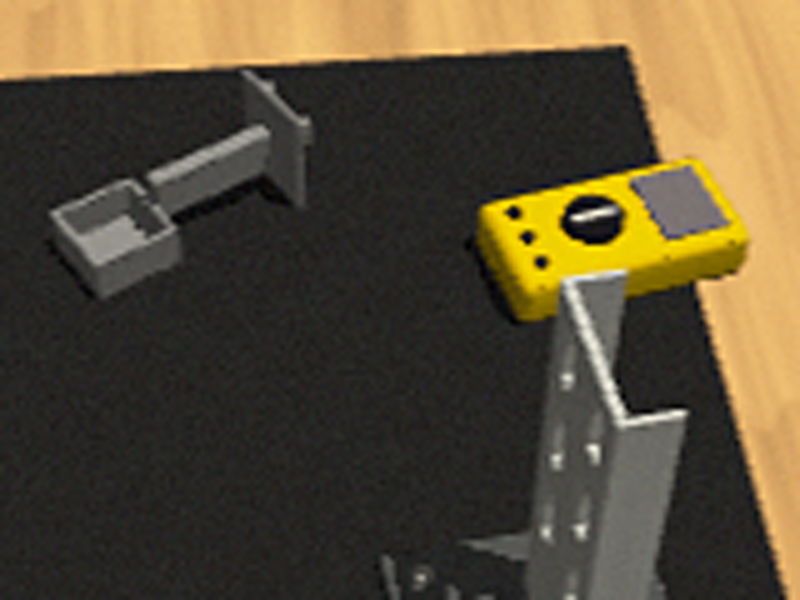

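View pics/c3.png

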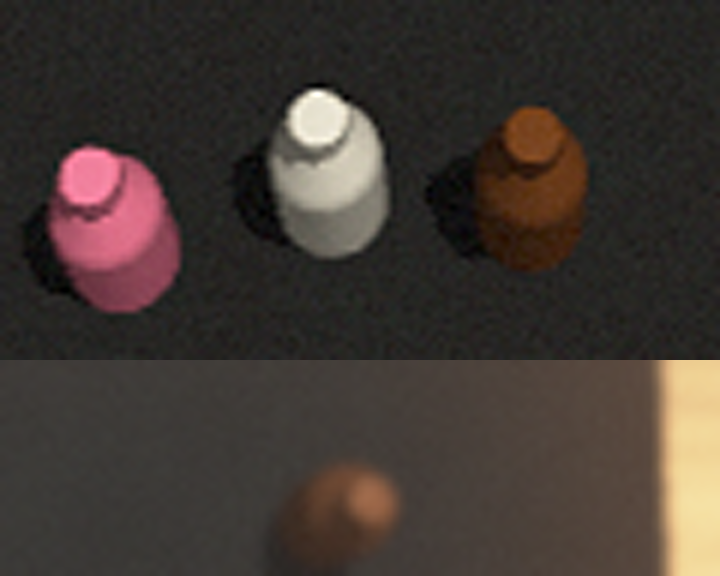

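View pics/c4.png

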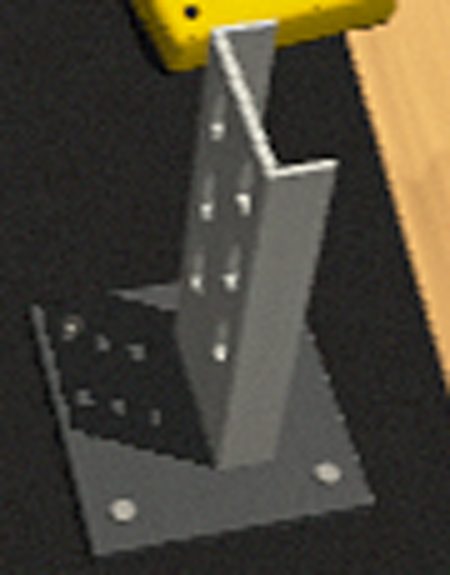

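```bash
cat >> h.py <<'E'
from scipy.spatial.transform import Rotation as R
def cam(n,st=None):
    c=r.get_calibration(n); K=c['intrinsics']
    if n=='wrist':
        T=np.eye(4);T[:3,:3]=R.from_rotvec(st['ee_rot']).as_matrix();T[:3,3]=st['tcp_pos']
        M=T@c['tool_from_camera']
    else: M=np.linalg.inv(c['world_to_cam'])
    return K,M
def ray(km,uv,z):
    K,M=km; uv=np.atleast_2d(uv).astype(float)
    d=(np.linalg.inv(K)@np.c_[uv,np.ones(len(uv))].T).T@M[:3,:3].T; o=M[:3,3]
    return o+d*((z-o[2])/d[:,2])[:,None]
def proj(km,P):
    K,M=km; P=np.atleast_2d(P); W=np.linalg.inv(M); c=P@W[:3,:3].T+W[:3,3]; p=c@K.T; return p[:,:2]/p[:,2:]
E
python3 - <<'E'
from h import *
T=cam('top');S=cam('side')
c=lambda x,y:(100+x/3.8-.4,110+y/3.8-.4)
print('upright top front corners',ray(T,[c(570,160),c(701,150)],.252).round(4), ray(S,[(292,156),(304,185)],.252).round(4))
print('foot corners front',ray(T,[c(543,312),c(725,296)],.012).round(4))
print('flange ends top',ray(T,[c(100,362),c(180,325)],.075).round(4))
print('tray corners',ray(T,[c(172,462),c(240,432),c(272,492),c(206,529)],.03).round(4))
print('bottle cap',ray(T,[(345,221)],.095),ray(S,[(170+318/6,300+117/6)],.095))
print('jar,can',ray(T,[(360,158)],.07),ray(T,[(329,124)],.15), 'meter',ray(T,[(173,139)],.042))
E
```

```text
upright top front corners [[ 0.6201 -0.0029  0.252 ]
 [ 0.6291 -0.0953  0.252 ]] [[ 0.6218 -0.0068  0.252 ]
 [ 0.6335 -0.0932  0.252 ]]
foot corners front [[ 0.544   0.0209  0.012 ]
 [ 0.5609 -0.1365  0.012 ]]
flange ends top [[0.4876 0.3795 0.075 ]
 [0.5192 0.3161 0.075 ]]
tray corners [[0.4087 0.3288 0.03  ]
 [0.4349 0.2731 0.03  ]
 [0.3853 0.2437 0.03  ]
 [0.3538 0.2972 0.03  ]]
bottle cap [[ 0.44899918 -0.29422055  0.095     ]] [[ 0.4460778  -0.30287581  0.095     ]]
jar,can [[ 0.65107043 -0.35137172  0.07      ]] [[ 0.73477143 -0.23769903  0.15      ]] meter [[0.70978146 0.25140772 0.042     ]]
```

carry_out([
  [1,[2.7,-1.9,0],0.125],
  [1,[2.7,-1.9,0],0.125],
  [1,[2.7,-1.9,0],0.125],
  [1,[2.7,-1.9,0],0.125],
  [1,[2.7,-1.9,0],0.125],
  [1,[2.7,-1.9,0],0.125],
  [1,[2.7,-1.9,0],0.125],
  [1,[2.7,-1.9,0],0.125],
  [1,[0,0,0],0],
  [1,[0,0,0],0],
])

```text
time_s: 1.1
tcp_pos: [0.4536, 0.316, 0.2523]
ee_rot: [-1.565, -2.723, 0.001]
ft_force: [0.6, 1.0, -0.9]
finger_gap: 0.0882
```

Run:
```python
from h import *
s=r.sense(); im=r.capture('wrist'); np.save('w1.npy',im); import pickle; pickle.dump(s,open('w1.pkl','wb')); save('w1',im); print(s['tcp_pos'],s['joints'],s['time_s'])
```

```text
[0.45356688 0.31596824 0.25229194] [ 3.96382156e-01  3.75103877e-01  1.41229697e+00  2.38808716e-04
  1.35521858e+00 -1.70190093e+00] 1.1
```

View pics/w1.png

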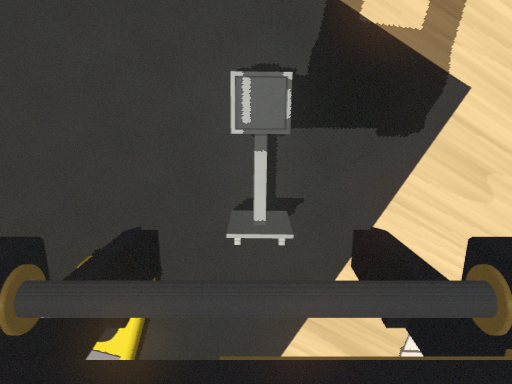

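Run:
```python
from h import *; import pickle
s=pickle.load(open('w1.pkl','rb'));W=cam('wrist',s)
im=np.load('w1.npy');save('w1c',cv2.resize(im[60:250,215:310],None,fx=3.1,fy=3.1,interpolation=cv2.INTER_CUBIC))
t=ray(W,[(231,72),(292.5,72),(291.5,133),(231,133)],.03);f=ray(W,[(227,237.5),(293.5,237.5)],.075);a=ray(W,[(254,155),(267,155),(253.5,215),(266.5,215)],.05)
print(t.round(4),f.round(4),a.round(4))
tc=t.mean(0)[:2];fc=f.mean(0)[:2];d=fc-tc;print(tc,fc,np.linalg.norm(d),np.arctan2(d[1],d[0]),tc+d/np.linalg.norm(d)*.065)
y=f[0]-f[1];print('flange yaw',np.arctan2(y[1],y[0])-np.pi/2)
R_=R.from_rotvec(s['ee_rot']).as_matrix();print('tool x ang',np.arctan2(R_[1,0],R_[0,0]))
```

```text
[[0.3856 0.2503 0.03  ]
 [0.3553 0.3022 0.03  ]
 [0.4059 0.3325 0.03  ]
 [0.437  0.2792 0.03  ]] [[0.521  0.3251 0.075 ]
 [0.4888 0.3806 0.075 ]] [[0.4421 0.3093 0.05  ]
 [0.4357 0.3202 0.05  ]
 [0.4957 0.3399 0.05  ]
 [0.489  0.3514 0.05  ]]
[0.39595128 0.29104672] [0.50489843 0.35285978] 0.12526106816588783 0.5160792301534571 [0.45248573 0.32312252]
flange yaw -2.6143907638950803
tool x ang 2.0982317044412637
```

View pics/w1c.png

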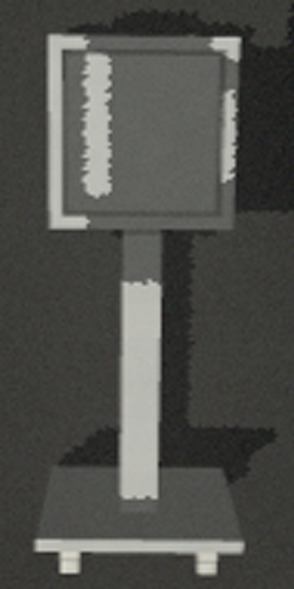

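carry_out([
  [1,[-0.1,0.7,-2.5],-0.005],
  [1,[0,0,-3],0],
  [1,[0,0,-3],0],
  [1,[0,0,-3],0],
  [1,[0,0,-3],0],
  [1,[0,0,-3],0],
  [1,[0,0,-2.5],0],
  [1,[0,0,-1.5],0],
  [1,[0,0,-0.5],0],
  [1,[0,0,0],0],
], newtons=40)

```text
time_s: 2.15
tcp_pos: [0.452, 0.3237, 0.0327]
ee_rot: [-1.568, -2.722, 0.001]
ft_force: [-0.1, -0.2, 0.2]
finger_gap: 0.0882
```

carry_out([
  [-1,[0,0,0],0],
  [-1,[0,0,0],0],
  [-1,[0,0,0],0],
  [-1,[0,0,0],0],
  [-1,[0,0,0],0],
  [-1,[0,0,0],0],
  [-1,[0,0,0],0],
  [-1,[0,0,0],0],
])

```text
time_s: 2.95
tcp_pos: [0.4527, 0.3231, 0.0327]
ee_rot: [-1.569, -2.722, 0.0]
ft_force: [0.1, -0.3, -0.6]
finger_gap: 0.0265
```

carry_out([
  [-1,[0,0,0],0],
  [-1,[0,0,0],0],
  [-1,[0,0,0],0],
  [-1,[0,0,0],0],
])

```text
time_s: 3.35
tcp_pos: [0.4527, 0.3231, 0.0327]
ee_rot: [1.569, 2.722, -0.0]
ft_force: [-0.2, -0.4, -0.7]
finger_gap: 0.0116
```

carry_out([
  [-1,[0,0,1],0],
  [-1,[0,0,2.5],0],
  [-1,[0,0,4],0],
  [-1,[0,0,4],0],
  [-1,[0,0,4],0],
  [-1,[0,0,2.5],0],
  [-1,[0,0,2],0],
  [-1,[0,0,0],0],
])

```text
time_s: 4.15
tcp_pos: [0.4532, 0.3235, 0.2357]
ee_rot: [1.567, 2.719, 0.007]
ft_force: [0.2, -0.1, -2.3]
finger_gap: 0.0121
```

carry_out([
  [-1,[0.5,-2,1],-0.03],
  [-1,[1,-3.5,1.5],-0.04],
  [-1,[1.2,-4.2,2.1],-0.05],
  [-1,[1.2,-4.2,2.1],-0.05],
  [-1,[1.4,-4.6,2],-0.05],
  [-1,[1.4,-4.6,2],-0.05],
  [-1,[1.2,-4.2,2],-0.05],
  [-1,[1.2,-4,1.5],-0.04],
  [-1,[1,-3.5,1.5],-0.03],
  [-1,[0.6,-2.5,1],-0.02],
])

```text
time_s: 5.15
tcp_pos: [0.5589, -0.0485, 0.3975]
ee_rot: [-2.092, -2.342, 0.001]
ft_force: [-0.4, -0.0, -2.5]
finger_gap: 0.0116
```

carry_out([
  [-1,[0,0,0],0],
  [-1,[0,0,0],0],
  [-1,[0,0,0],0],
])

```text
time_s: 5.45
tcp_pos: [0.5583, -0.0453, 0.3972]
ee_rot: [-2.087, -2.346, 0.001]
ft_force: [0.4, 0.3, -1.7]
finger_gap: 0.0118
```

Run:
```python
from h import *
s=r.sense(); im=r.capture('wrist'); np.save('w2.npy',im); import pickle; pickle.dump(s,open('w2.pkl','wb')); save('w2',cv2.resize(im,None,fx=1.5,fy=1.5)); print(s['tcp_pos'],s['joints'],s['time_s'])
```

```text
[ 0.55833362 -0.04525978  0.39719874] [-2.90145301e-01  3.47108456e-01  1.08319096e+00  2.87024601e-04
  1.71302357e+00 -1.97731899e+00] 5.45
```

View pics/w2.png

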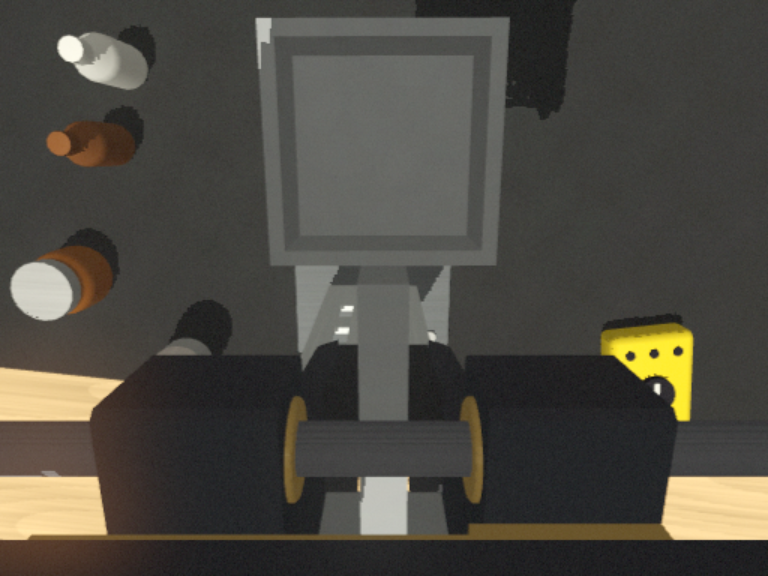

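carry_out([
  [-1,[0.4,1.5,0],0],
  [-1,[0.8,2.5,0],0],
  [-1,[1.2,3,0],0],
  [-1,[0.8,2.5,0],0],
  [-1,[0.6,2,0],0],
  [-1,[0.2,1,0],0],
  [-1,[0,0,0],0],
  [-1,[0,0,0],0],
  [-1,[0,0,0],0],
])

```text
time_s: 6.4
tcp_pos: [0.5984, 0.0781, 0.3983]
ee_rot: [2.091, 2.344, -0.0]
ft_force: [-0.0, -0.8, -2.6]
finger_gap: 0.0117
```

Run:
```python
from h import *
s=r.sense(); im=r.capture('wrist'); np.save('w3.npy',im); import pickle; pickle.dump(s,open('w3.pkl','wb')); save('w3',cv2.resize(im,None,fx=1.5,fy=1.5)); print(s['tcp_pos'],s['joints'],s['time_s'])
save('w3c',cv2.resize(im[130:250,0:200],None,fx=4,fy=4,interpolation=cv2.INTER_CUBIC))
```

```text
[0.59840934 0.07807945 0.39826061] [-6.41095344e-02  4.59095746e-01  9.20172015e-01 -1.89373032e-04
  1.76220011e+00 -1.74917568e+00] 6.4
```

View pics/w3.png

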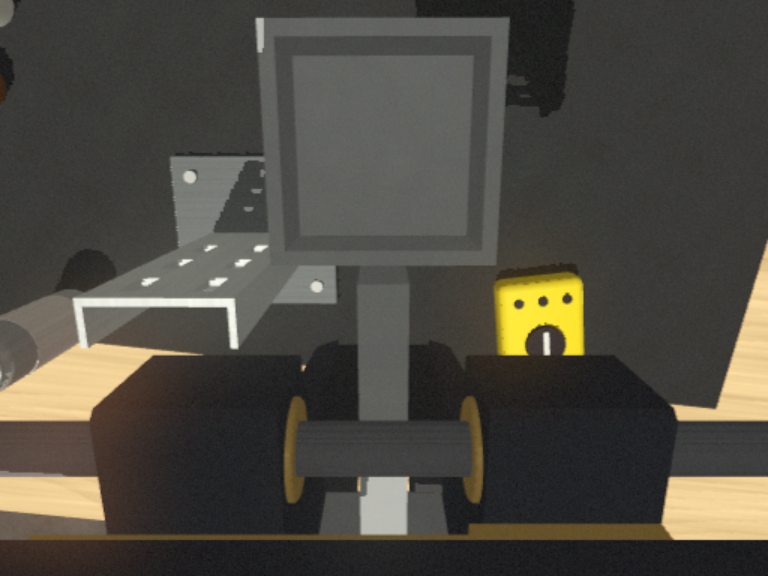

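View pics/w3c.png

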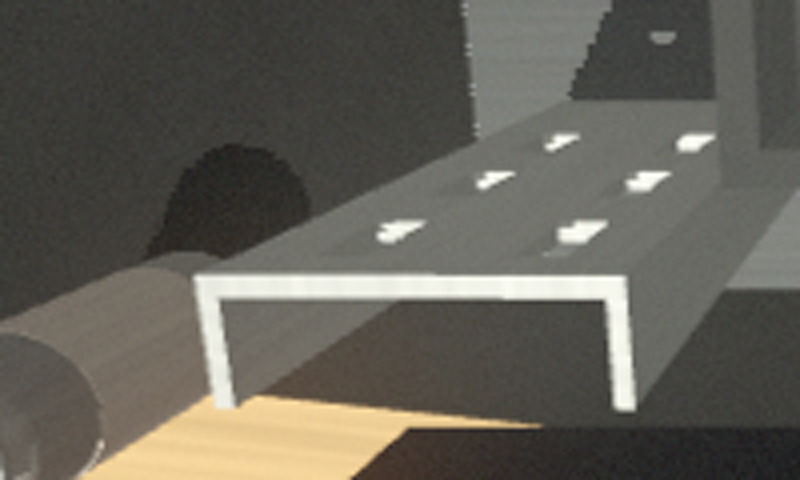

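```bash
cat > up.py <<'E'
from h import *; import pickle
s=pickle.load(open('w3.pkl','rb'));W=cam('wrist',s)
im=np.load('w3.npy');save('w3t',cv2.resize(im[5:185,160:350],None,fx=3.3,fy=3.3,interpolation=cv2.INTER_CUBIC))
c=lambda x,y:(x/4-.4,130+y/4-.4)
u=ray(W,[c(194,274),c(627,276),c(216,408),c(636,410)],.252);print(u.round(4),np.linalg.norm(u[0]-u[1]),np.linalg.norm(u[2]-u[0]),np.linalg.norm(u[3]-u[1]))
y=u[1]-u[0];print('up yaw',np.arctan2(y[1],y[0])-np.pi/2,'center',u[:2].mean(0))
g=lambda x,y:(x/1.5-.3,y/1.5-.3)
t=ray(W,[g(256,17),g(509,17),g(497,265),g(271,265)],s['tcp_pos'][2]-.0027)
R_=R.from_rotvec(s['ee_rot']).as_matrix();tt=(t-s['tcp_pos'])@R_
print('tray tool',tt.round(4),tt.mean(0)); print([np.linalg.norm(t[i]-t[i-1]).round(4) for i in range(4)])
print('toolx',np.arctan2(R_[1,0],R_[0,0]))
E
python3 up.py
```

```text
[[ 0.6324 -0.0923  0.252 ]
 [ 0.6225 -0.0019  0.252 ]
 [ 0.6623 -0.0887  0.252 ]
 [ 0.6524  0.0013  0.252 ]] 0.09094567561915973 0.030055380786422656 0.0301001941933226
up yaw 0.10964891291387491 center [ 0.62744612 -0.04709591  0.252     ]
tray tool [[-0.0298 -0.0962  0.0027]
 [ 0.0307 -0.0962  0.0027]
 [ 0.0313 -0.0356  0.0027]
 [-0.0295 -0.0356  0.0027]] [ 0.00067836 -0.06588774  0.00269394]
[np.float64(0.0606), np.float64(0.0605), np.float64(0.0606), np.float64(0.0608)]
toolx 1.68503009718012
```

View pics/w3t.png

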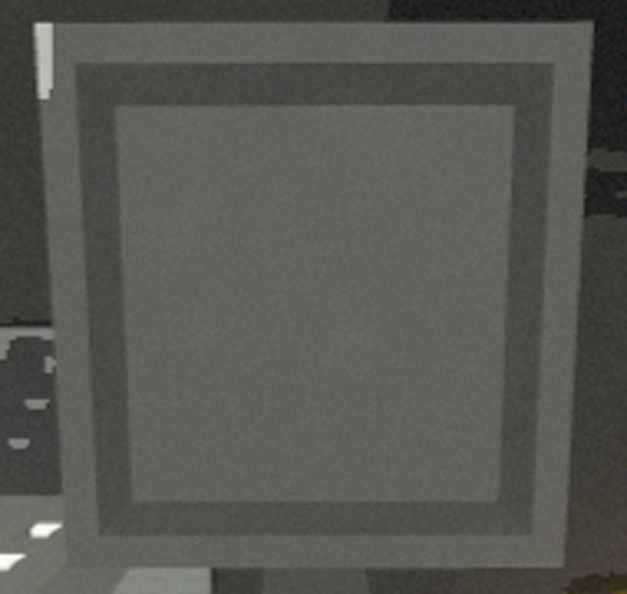

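carry_out([
  [-1,[0.2,-1.5,0],0],
  [-1,[0.3,-3,0],0],
  [-1,[0.3,-4,0],0],
  [-1,[0.4,-4,0],0],
  [-1,[0.4,-4,0],0],
  [-1,[0.4,-4,0],0],
  [-1,[0.4,-3,0],0],
  [-1,[0.2,-1.5,0],0],
  [-1,[0,0,0],0],
  [-1,[0,0,0],0],
])

```text
time_s: 7.45
tcp_pos: [0.6245, -0.1706, 0.3983]
ee_rot: [-2.089, -2.346, -0.001]
ft_force: [0.1, 0.6, -2.6]
finger_gap: 0.0117
```

carry_out([
  [-1,[0,0,0],0],
  [-1,[0,0,0],0],
])

```text
time_s: 7.65
tcp_pos: [0.6246, -0.1699, 0.3986]
ee_rot: [2.088, 2.347, 0.0]
ft_force: [0.4, 0.0, -2.1]
finger_gap: 0.0114
```

Run:
```python
from h import *
s=r.sense(); im=r.capture('wrist'); np.save('w4.npy',im); import pickle; pickle.dump(s,open('w4.pkl','wb')); save('w4',im); print(s['tcp_pos'],s['joints'],s['time_s'])
save('w4c',cv2.resize(im[130:250,312:512],None,fx=4,fy=4,interpolation=cv2.INTER_CUBIC))
```

```text
[ 0.62460125 -0.16986066  0.39858558] [-4.46231783e-01  5.85699339e-01  7.22781314e-01  1.36844823e-04
  1.83262067e+00 -2.13390621e+00] 7.65
```

View pics/w4c.png

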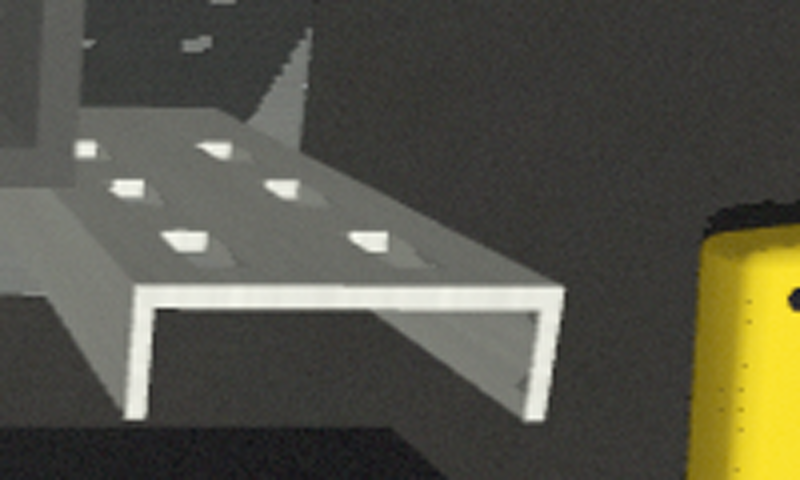

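Run:
```python
from h import *; import pickle
s=pickle.load(open('w4.pkl','rb'));W=cam('wrist',s)
c=lambda x,y:(312+x/4-.4,130+y/4-.4)
u=ray(W,[c(134,284),c(565,287),c(123,419),c(546,421)],.252);print(u.round(4),np.linalg.norm(u[0]-u[1]),np.linalg.norm(u[2]-u[0]))
y=u[1]-u[0];print('up yaw',np.arctan2(y[1],y[0])-np.pi/2,'center',u[:2].mean(0))
m=u[:2].mean(0); m2=W[1][:3,3]+.99*(m-W[1][:3,3]);print(m2)
R_=R.from_rotvec(s['ee_rot']).as_matrix();print('toolx',np.arctan2(R_[1,0],R_[0,0]))
```

```text
[[ 0.6322 -0.0914  0.252 ]
 [ 0.6222 -0.0007  0.252 ]
 [ 0.6625 -0.0882  0.252 ]
 [ 0.6522  0.0032  0.252 ]] 0.09129289737910105 0.030505214860636728
up yaw 0.10986423771681064 center [ 0.62716598 -0.04605192  0.252     ]
[ 0.62649194 -0.04736257  0.25480097]
toolx 1.6877098434687998
```

carry_out([
  [-1,[-1,1.1,0],-0.012],
  [-1,[-2,2,0],0],
  [-1,[-2.2,2.5,0],0],
  [-1,[-2,2.5,0],0],
  [-1,[-1.5,2,0],0],
  [-1,[-1,1,0],0],
  [-1,[0,0,-2],0],
  [-1,[0,0,-4],0],
  [-1,[0,0,-4],0],
  [-1,[0,0,-4],0],
])

```text
time_s: 8.7
tcp_pos: [0.5272, -0.0595, 0.2571]
ee_rot: [2.102, 2.333, 0.001]
ft_force: [0.1, -0.4, -2.3]
finger_gap: 0.0114
```

carry_out([
  [-1,[0,0,-3],0],
  [-1,[0,0,-2],0],
  [-1,[0,0,-0.9],0],
  [-1,[0,0,0],0],
  [-1,[0,0,0],0],
  [-1,[0,0,0],0],
])

```text
time_s: 9.3
tcp_pos: [0.5281, -0.0603, 0.2004]
ee_rot: [2.102, 2.332, 0.001]
ft_force: [1.0, 1.1, -1.7]
finger_gap: 0.0116
```

Run:
```python
from h import *
s=r.sense(); print(s['tcp_pos'],s['ee_rot'],s['time_s'],s['ft_force'],s['finger_gap'])
R_=R.from_rotvec(s['ee_rot']).as_matrix();print('toolx',np.arctan2(R_[1,0],R_[0,0]))
im=r.capture('wrist'); np.save('w5.npy',im);save('w5',im)
si=r.capture('side');save('s5',cv2.resize(si[110:270,200:360],None,fx=3.7,fy=3.7,interpolation=cv2.INTER_CUBIC))
```

```text
[ 0.52806301 -0.0602786   0.20040929] [2.10228256e+00 2.33165091e+00 1.41518600e-03] 9.3 [ 0.985594    1.06335227 -1.69762963] 0.011647388415999759
toolx 1.6741635942350546
```

View pics/w5.png

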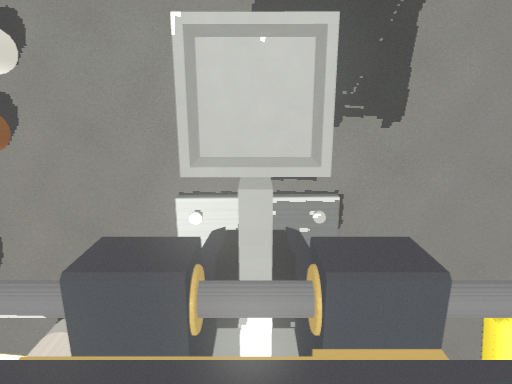

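View pics/s5.png

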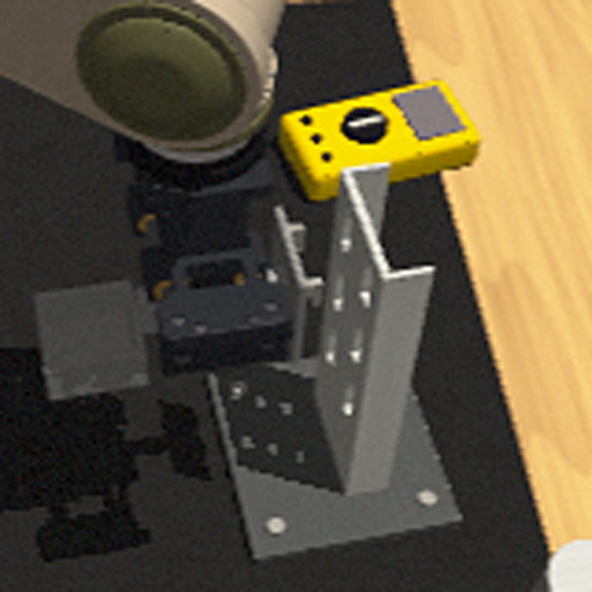

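carry_out([
  [-1,[0.5,0.25,-0.15],0],
  [-1,[0.7,0.08,0],0],
  [-1,[0.6,0.07,0],0],
  [-1,[0.4,0.04,0],0],
  [-1,[0.2,0.02,0],0],
  [-1,[0,0,0],0],
  [-1,[0,0,0],0],
])

```text
time_s: 10.1
tcp_pos: [0.5515, -0.0556, 0.1976]
ee_rot: [-2.104, -2.333, 0.0]
ft_force: [-0.8, 0.2, -1.9]
finger_gap: 0.0119
```

carry_out([
  [-1,[0.3,0.03,0],0],
  [-1,[0.3,0.03,0],0],
  [-1,[0.2,0.02,0],0],
  [-1,[0.2,0.02,0],0],
  [-1,[0,0,0],0],
  [-1,[0,0,0],0],
])

```text
time_s: 10.7
tcp_pos: [0.5616, -0.0546, 0.1976]
ee_rot: [-2.104, -2.333, 0.0]
ft_force: [0.7, -0.5, -3.2]
finger_gap: 0.0117
```

Run:
```python
from h import *
s=r.sense(); print(s['tcp_pos'],s['ee_rot'],s['time_s'],s['ft_force'],s['ft_torque'],s['finger_gap'])
R_=R.from_rotvec(s['ee_rot']).as_matrix();print('toolx',np.arctan2(R_[1,0],R_[0,0]))
im=r.capture('top');save('t6',cv2.resize(im[110:210,220:320],None,fx=6,fy=6,interpolation=cv2.INTER_CUBIC))
si=r.capture('side');save('s6',cv2.resize(si[140:240,240:340],None,fx=6,fy=6,interpolation=cv2.INTER_CUBIC))
```

```text
[ 0.56156501 -0.0545613   0.19757455] [-2.10369459e+00 -2.33312200e+00  5.87063258e-05] 10.7 [ 0.73975103 -0.46658609 -3.1973919 ] [ 0.04529375 -0.00652684 -0.01021625] 0.01166253989636766
toolx 1.6741241268064322
```

View pics/t6.png

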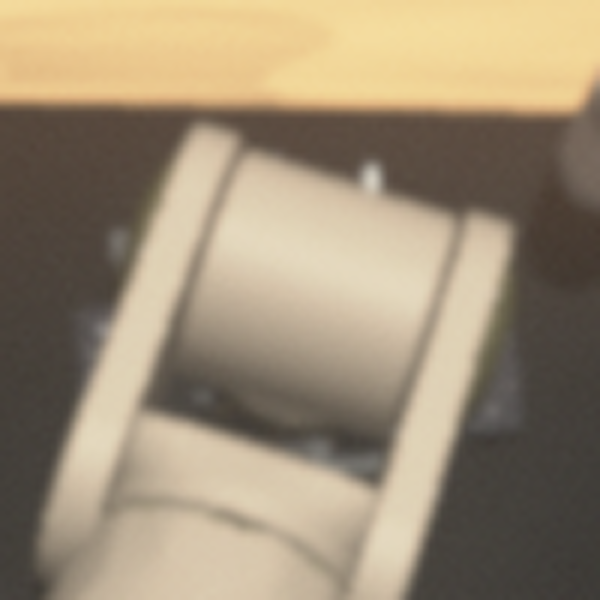

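View pics/s6.png

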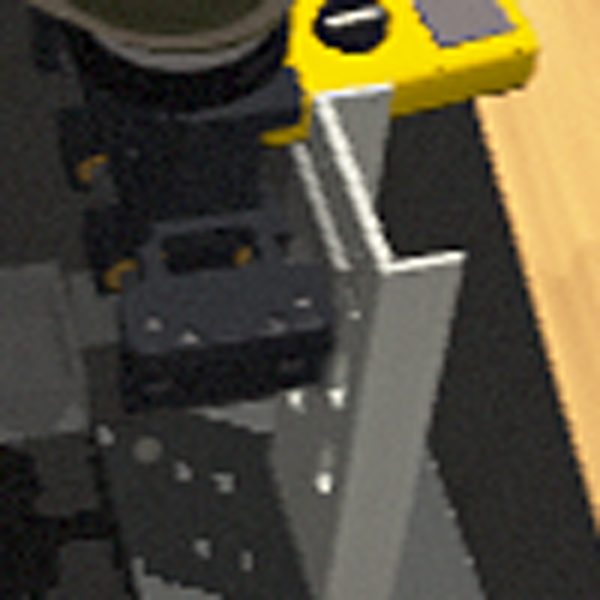

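carry_out([
  [-1,[0.2,0.02,0],0],
  [-1,[0.2,0.02,0],0],
  [-1,[0.1,0.01,0],0],
  [-1,[0,0,0],0],
  [-1,[0,0,0],0],
])

```text
time_s: 11.3
tcp_pos: [0.5666, -0.0541, 0.1976]
ee_rot: [-2.104, -2.333, 0.0]
ft_force: [0.4, 0.2, -2.1]
finger_gap: 0.0118
```

carry_out([
  [-1,[0.1,0.01,0],0],
  [-1,[0,0,0],0],
  [-1,[0,0,0],0],
])

```text
time_s: 11.6
tcp_pos: [0.5676, -0.054, 0.1976]
ee_rot: [2.104, 2.333, -0.0]
ft_force: [-0.7, 0.4, -2.2]
finger_gap: 0.0116
```

carry_out([
  [-1,[0.1,0.01,0],0],
  [-1,[0,0,0],0],
  [-1,[0,0,0],0],
])

```text
time_s: 11.9
tcp_pos: [0.5681, -0.0541, 0.1975]
ee_rot: [-2.103, -2.332, 0.002]
ft_force: [-5.3, -2.6, -1.0]
finger_gap: 0.0117
```

carry_out([
  [-1,[-0.06,0,0],0],
  [-1,[0,0,-0.3],0],
  [-1,[0,0,-0.3],0],
  [-1,[0,0,-0.3],0],
  [-1,[0,0,-0.2],0],
  [-1,[0,0,-0.1],0],
  [-1,[0,0,0],0],
  [-1,[0,0,0],0],
])

```text
time_s: 12.7
tcp_pos: [0.568, -0.0539, 0.1856]
ee_rot: [2.104, 2.333, 0.0]
ft_force: [-0.1, 0.0, -2.2]
finger_gap: 0.0116
```

carry_out([
  [-1,[0,0,-0.1],0],
  [-1,[0,0,-0.1],0],
  [-1,[0,0,0],0],
  [-1,[0,0,0],0],
])

```text
time_s: 13.1
tcp_pos: [0.568, -0.0539, 0.1836]
ee_rot: [2.104, 2.333, 0.0]
ft_force: [-0.9, 0.5, -2.4]
finger_gap: 0.0118
```

carry_out([
  [-1,[0,0,-0.1],0],
  [-1,[0,0,0],0],
  [-1,[0,0,0],0],
])

```text
time_s: 13.4
tcp_pos: [0.568, -0.0539, 0.1827]
ee_rot: [2.104, 2.333, 0.0]
ft_force: [-0.2, -0.7, -1.7]
finger_gap: 0.0116
```

carry_out([
  [-1,[0,0,-0.1],0],
  [-1,[0,0,0],0],
  [-1,[0,0,0],0],
])

```text
time_s: 13.7
tcp_pos: [0.568, -0.0541, 0.182]
ee_rot: [2.104, 2.333, -0.0]
ft_force: [-4.1, -1.3, 3.7]
finger_gap: 0.0119
```

carry_out([
  [-1,[0,0,-0.05],0],
  [-1,[0,0,-0.05],0],
  [-1,[0,0,0],0],
])

```text
time_s: 14.0
tcp_pos: [0.5679, -0.0541, 0.1817]
ee_rot: [2.103, 2.333, -0.0]
ft_force: [-8.5, -1.3, 9.7]
finger_gap: 0.0113
```

carry_out([
  [-1,[0,0,-0.05],0],
  [-1,[0,0,0.1],0],
  [1,[0,0,0],0],
  [1,[0,0,0],0],
  [1,[0,0,0],0],
  [1,[0,0,0],0],
  [1,[0,0,0],0],
  [1,[0,0,0],0],
])

```text
time_s: 14.8
tcp_pos: [0.568, -0.0539, 0.1811]
ee_rot: [-2.104, -2.333, -0.0]
ft_force: [-0.2, -0.1, -0.6]
finger_gap: 0.0574
```

carry_out([
  [1,[0,0,0],0],
  [1,[0,0,0],0],
  [1,[0,0,1],0],
  [1,[0,0,2],0],
  [1,[0,0,4],0],
  [1,[0,0,4],0],
  [1,[0,0,4],0],
  [1,[-1,0,3],0],
  [1,[-2,0,2],0],
  [1,[0,0,0],0],
])

```text
time_s: 15.8
tcp_pos: [0.5373, -0.0539, 0.3851]
ee_rot: [2.1, 2.328, 0.004]
ft_force: [0.2, 0.4, -0.2]
finger_gap: 0.0881
```

carry_out([
  [1,[0,0,0],0],
  [1,[0,0,0],0],
])

```text
time_s: 16.0
tcp_pos: [0.5382, -0.0539, 0.3798]
ee_rot: [-2.103, -2.331, 0.001]
ft_force: [0.6, -0.1, -0.8]
finger_gap: 0.0883
```

Run:
```python
from h import *
s=r.sense(); im=r.capture('wrist'); np.save('w7.npy',im); import pickle; pickle.dump(s,open('w7.pkl','wb')); save('w7',cv2.resize(im,None,fx=1.5,fy=1.5)); print(s['tcp_pos'],s['joints'],s['time_s'],s['ft_force'])
si=r.capture('side');save('s7',cv2.resize(si[140:240,220:340],None,fx=6,fy=6,interpolation=cv2.INTER_CUBIC))
```

```text
[ 0.53821581 -0.05390002  0.3797767 ] [-3.16536714e-01  2.99330936e-01  1.19127648e+00  5.18704273e-05
  1.65318857e+00 -1.99047411e+00] 16.0 [ 0.57691411 -0.10177235 -0.84068513]
```

View pics/w7.png

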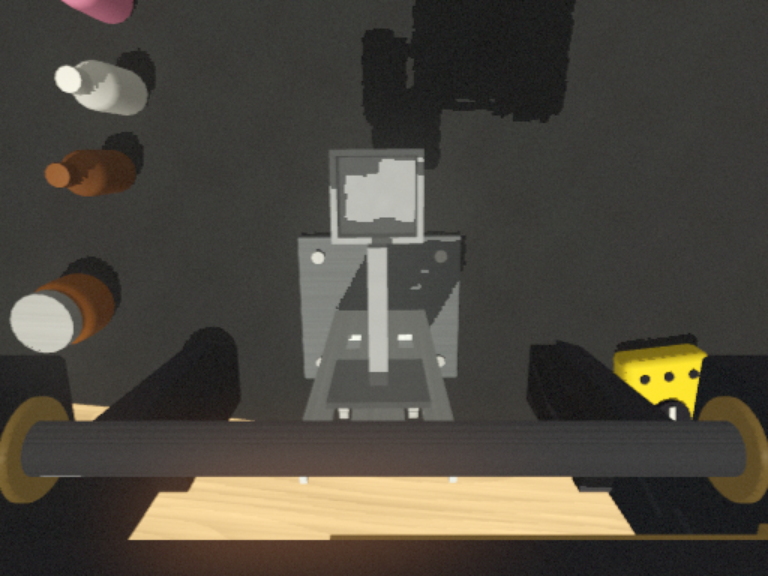

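View pics/s7.png

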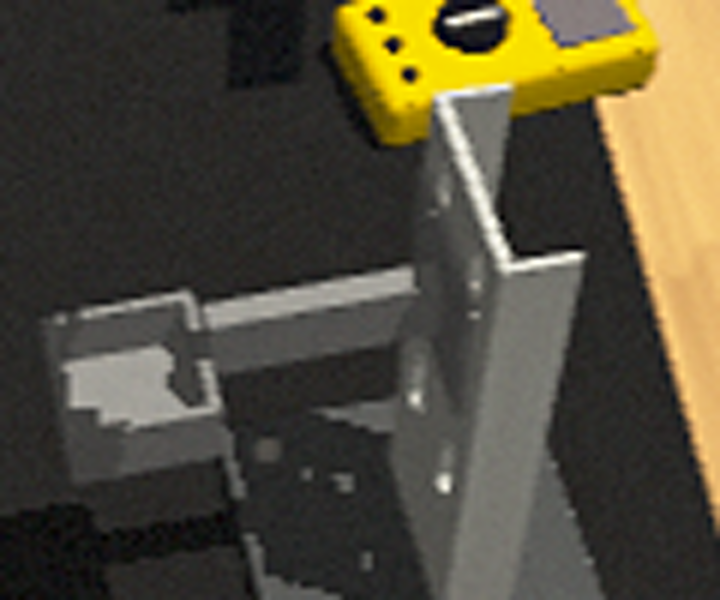

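Run:
```python
from h import *; import pickle
s=pickle.load(open('w7.pkl','rb'));W=cam('wrist',s);im=np.load('w7.npy')
g=lambda x,y:(x/1.5-.3,y/1.5-.3)
t=ray(W,[g(329,149.5),g(424.5,149.5),g(428.5,243.5),g(332,243.5)],.18)
print(t.round(4),t.mean(0),[np.linalg.norm(t[i]-t[i-1]).round(4) for i in range(4)])
e=t[2]+t[3]-t[0]-t[1];print('yaw',np.arctan2(e[1],e[0]))
ex=np.array([np.cos(.11),np.sin(.11)]);print('expected tray',np.array([.6265,-.0466])-.125*ex)
hsv=cv2.cvtColor(im,cv2.COLOR_RGB2HSV);roi=im[25:85,30:110].astype(int);
m=(roi.min(2)>205).astype(np.uint8);n,l,st,c=cv2.connectedComponentsWithStats(m);print(st,c)
save('w7c',cv2.resize(im[25:85,30:110],None,fx=8,fy=8,interpolation=cv2.INTER_CUBIC))
i=1+np.argmax(st[1:,4]);p=c[i]+[30,25];print(p,ray(W,[p],.095))
T=np.load('top0.npy')[205:240,325:360].astype(int)
```

```text
[[ 0.4753 -0.093   0.18  ]
 [ 0.4692 -0.0339  0.18  ]
 [ 0.5276 -0.024   0.18  ]
 [ 0.5341 -0.0865  0.18  ]] [ 0.50154841 -0.05936834  0.18      ] [np.float64(0.0591), np.float64(0.0594), np.float64(0.0592), np.float64(0.0628)]
yaw 0.13933748853935143
expected tray [ 0.50225549 -0.06032229]
[[   0    0   80   60 4581]
 [   7   19   17   18  218]
 [  21   40    1    1    1]] [[40.66295569 29.59528487]
 [15.14678899 27.44954128]
 [21.         40.        ]]
[45.14678899 52.44954128] [[ 0.44505692 -0.30084675  0.095     ]]
```

View pics/w7c.png

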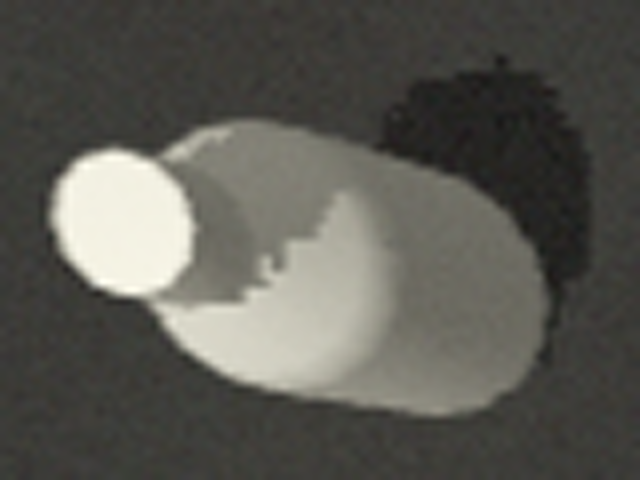

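carry_out([
  [1,[-0.5,-1.5,0],0],
  [1,[-1.2,-3,0],0],
  [1,[-1.4,-3.5,-1],0],
  [1,[-1.4,-3.8,-2],0],
  [1,[-1.4,-3.8,-2],0],
  [1,[-1.4,-3.5,-2],0],
  [1,[-1.2,-3,-2],0],
  [1,[-0.6,-1.7,-2],0],
  [1,[-0.2,-0.8,-1],0],
  [1,[0,0,0],0],
])

```text
time_s: 17.1
tcp_pos: [0.4447, -0.3001, 0.2596]
ee_rot: [-2.103, -2.33, -0.001]
ft_force: [-0.3, 0.5, 1.0]
finger_gap: 0.0882
```

carry_out([
  [1,[0,0,0],0],
  [1,[0,0,0],0],
])

```text
time_s: 17.3
tcp_pos: [0.4457, -0.2992, 0.2621]
ee_rot: [2.101, 2.333, 0.0]
ft_force: [0.4, 0.2, -0.0]
finger_gap: 0.088
```

Run:
```python
from h import *
s=r.sense(); im=r.capture('wrist'); np.save('w8.npy',im); import pickle; pickle.dump(s,open('w8.pkl','wb')); save('w8',cv2.resize(im,None,fx=1.5,fy=1.5)); print(s['tcp_pos'],s['joints'],s['time_s'],s['ft_force'])
W=cam('wrist',s)
m=(im.astype(int).min(2)>205).astype(np.uint8);m[240:]=0
n,l,st,c=cv2.connectedComponentsWithStats(m)
for i in range(1,n):
  if st[i,4]>60: print(st[i],c[i],ray(W,[c[i]],.095))
```

```text
[ 0.44566734 -0.29924224  0.26212825] [-8.09748313e-01  3.31435808e-01  1.44753620e+00  1.40720732e-04
  1.36100630e+00 -2.48510391e+00] 17.3 [ 0.44109315  0.1922071  -0.02991315]
[242 166  21  20 331] [252.36253776 175.44108761] [[ 0.44531569 -0.30092494  0.095     ]]
```

View pics/w8.png

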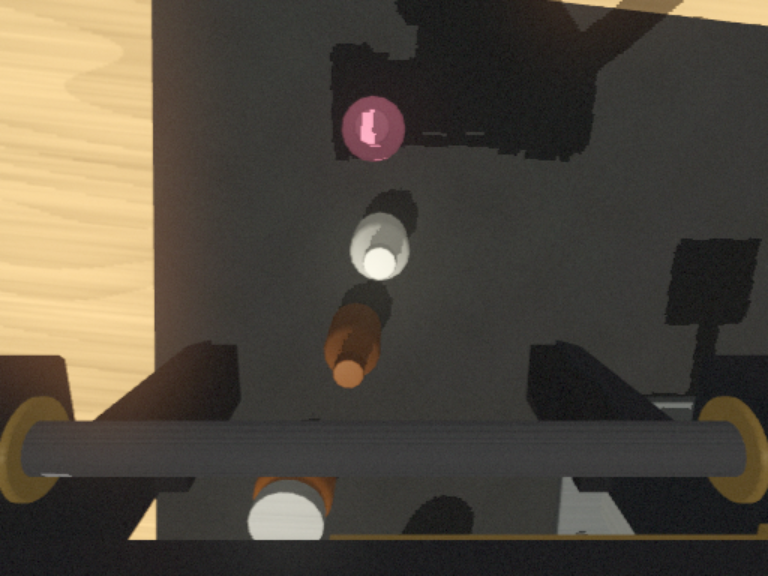

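carry_out([
  [1,[0,-0.15,-2],0],
  [1,[0,0,-3.5],0],
  [1,[0,0,-3.5],0],
  [1,[0,0,-3.5],0],
  [1,[0,0,-3.5],0],
  [1,[0,0,-2.5],0],
  [1,[0,0,-1.7],0],
  [1,[0,0,-0.8],0],
  [1,[0,0,0],0],
  [1,[0,0,0],0],
], newtons=15)

```text
time_s: 18.35
tcp_pos: [0.4456, -0.3017, 0.0522]
ee_rot: [2.102, 2.332, -0.0]
ft_force: [-0.4, -0.5, 0.2]
finger_gap: 0.0881
```

carry_out([
  [-1,[0,0,0],0],
  [-1,[0,0,0],0],
  [-1,[0,0,0],0],
  [-1,[0,0,0],0],
  [-1,[0,0,0],0],
  [-1,[0,0,0],0],
  [-1,[0,0,0],0],
  [-1,[0,0,0],0],
  [-1,[0,0,0],0],
])

```text
time_s: 19.25
tcp_pos: [0.445, -0.3015, 0.0511]
ee_rot: [2.104, 2.333, -0.0]
ft_force: [0.5, -0.5, -1.0]
finger_gap: 0.0397
```

carry_out([
  [-1,[0,0,1],0],
  [-1,[0,0,2.5],0],
  [-1,[0,0,4],0],
  [-1,[0,0,4],0],
  [-1,[0,0,4],0],
  [-1,[0,0,4],0],
  [-1,[0,0,3],0],
  [-1,[0,0,1.5],0],
  [-1,[0,0,1],0],
  [-1,[0,0,0],0],
])

```text
time_s: 20.25
tcp_pos: [0.445, -0.3014, 0.3022]
ee_rot: [2.103, 2.332, -0.0]
ft_force: [-0.3, 0.6, -1.2]
finger_gap: 0.0397
```

carry_out([
  [-1,[0.3,1.2,0],0],
  [-1,[0.6,2.5,0],0],
  [-1,[0.8,3.5,0],0],
  [-1,[0.9,4,0],0],
  [-1,[0.9,4,0],0],
  [-1,[0.8,3.5,0],0],
  [-1,[0.7,2.7,0],0],
  [-1,[0.4,1.8,0],0],
  [-1,[0.3,0.95,0],0],
  [-1,[0,0,0],0],
])

```text
time_s: 21.25
tcp_pos: [0.5019, -0.0588, 0.3004]
ee_rot: [-2.101, -2.334, 0.001]
ft_force: [0.8, 0.6, -2.0]
finger_gap: 0.0397
```

carry_out([
  [-1,[0,0,0],0],
  [-1,[0,0,0],0],
])

```text
time_s: 21.45
tcp_pos: [0.5018, -0.0606, 0.3009]
ee_rot: [-2.105, -2.332, 0.0]
ft_force: [-0.1, 0.5, -1.0]
finger_gap: 0.0395
```

Run:
```python
from h import *
s=r.sense(); print(s['tcp_pos'],s['time_s'],s['ft_force'],s['finger_gap'])
R_=R.from_rotvec(s['ee_rot']).as_matrix();print('toolx',np.arctan2(R_[1,0],R_[0,0]))
im=r.capture('wrist');save('w9',im)
si=r.capture('side');save('s9',cv2.resize(si[100:240,200:340],None,fx=4.2,fy=4.2,interpolation=cv2.INTER_CUBIC))
```

```text
[ 0.50179255 -0.0606498   0.3008773 ] 21.45 [-0.13543276  0.50592008 -1.02321015] 0.03950940399252747
toolx 1.6729307680964234
```

View pics/w9.png

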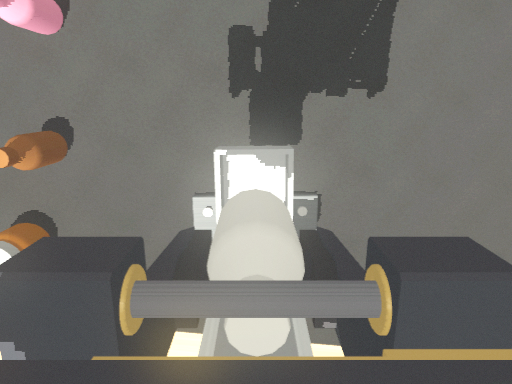

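View pics/s9.png

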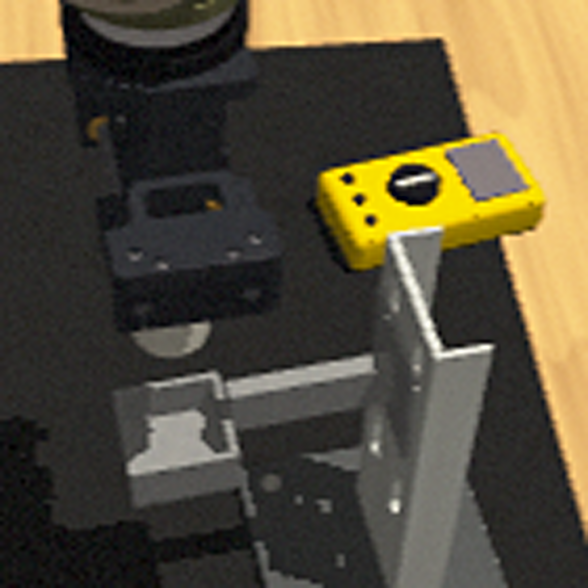

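carry_out([
  [-1,[0,0,-1.5],0],
  [-1,[0,0,-2],0],
  [-1,[0,0,-2],0],
  [-1,[0,0,-1.5],0],
  [-1,[0,0,-1],0],
  [-1,[0,0,-0.5],0],
  [-1,[0,0,-0.3],0],
  [-1,[0,0,0],0],
  [-1,[0,0,0],0],
])

```text
time_s: 22.45
tcp_pos: [0.5022, -0.06, 0.2137]
ee_rot: [2.103, 2.332, 0.001]
ft_force: [-0.1, 0.6, -1.0]
finger_gap: 0.0393
```

carry_out([
  [-1,[0,0,-0.2],0],
  [-1,[0,0,-0.2],0],
  [-1,[0,0,0],0],
  [-1,[0,0,0],0],
])

```text
time_s: 22.85
tcp_pos: [0.502, -0.0599, 0.2091]
ee_rot: [-2.104, -2.333, 0.0]
ft_force: [0.2, 0.1, -0.5]
finger_gap: 0.0395
```

carry_out([
  [-1,[0,0,-0.2],0],
  [-1,[0,0,-0.1],0],
  [-1,[0,0,0],0],
  [-1,[0,0,0],0],
])

```text
time_s: 23.25
tcp_pos: [0.502, -0.0599, 0.2061]
ee_rot: [-2.104, -2.333, 0.0]
ft_force: [0.7, 0.2, -1.4]
finger_gap: 0.0396
```

carry_out([
  [-1,[0,0,-0.1],0],
  [-1,[0,0,0],0],
  [-1,[0,0,0],0],
])

```text
time_s: 23.55
tcp_pos: [0.5019, -0.0599, 0.2051]
ee_rot: [-2.104, -2.333, 0.0]
ft_force: [-0.6, -0.1, -0.7]
finger_gap: 0.0394
```

carry_out([
  [-1,[0,0,-0.1],0],
  [-1,[0,0,0],0],
  [-1,[0,0,0],0],
])

```text
time_s: 23.85
tcp_pos: [0.502, -0.0599, 0.2041]
ee_rot: [-2.104, -2.333, 0.0]
ft_force: [-0.1, -0.5, -1.4]
finger_gap: 0.0397
```

carry_out([
  [-1,[0,0,-0.1],0],
  [-1,[0,0,0],0],
  [-1,[0,0,0],0],
])

```text
time_s: 24.15
tcp_pos: [0.502, -0.0599, 0.2031]
ee_rot: [2.104, 2.333, -0.0]
ft_force: [-0.1, 0.2, -1.4]
finger_gap: 0.0394
```

carry_out([
  [-1,[0,0,-0.1],0],
  [-1,[0,0,0],0],
  [-1,[0,0,0],0],
])

```text
time_s: 24.45
tcp_pos: [0.502, -0.0599, 0.2021]
ee_rot: [-2.104, -2.333, 0.0]
ft_force: [-0.1, 0.1, -1.4]
finger_gap: 0.0394
```

Run:
```python
from h import *
s=r.sense(); print(s['tcp_pos'],s['time_s'],s['ft_force'],s['finger_gap'])
si=r.capture('side');save('s10',cv2.resize(si[140:240,220:340],None,fx=6,fy=6,interpolation=cv2.INTER_CUBIC))
im=r.capture('wrist');save('w10',im)
print(r.sense()['ft_force'])
```

```text
[ 0.50196186 -0.05990254  0.20210045] 24.45 [-0.14154948  0.11653088 -1.44853316] 0.03944358177420392
[-0.67569904  0.50753947 -0.55105923]
```

View pics/s10.png

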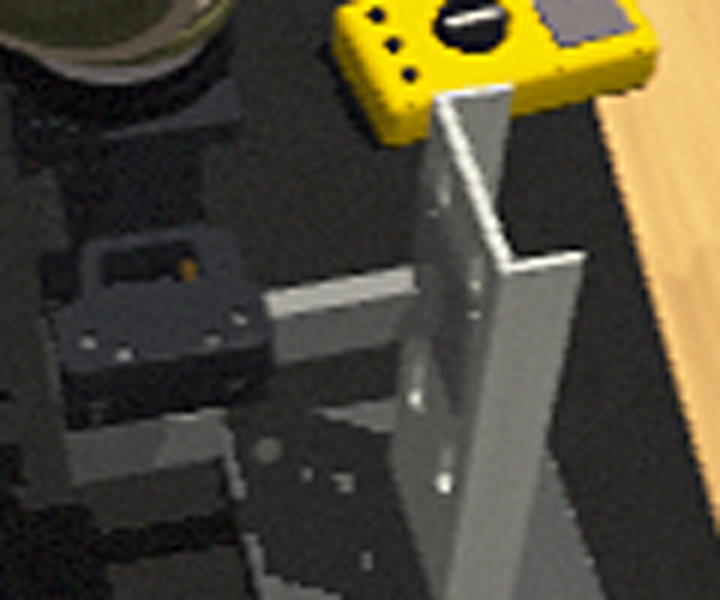

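View pics/w10.png

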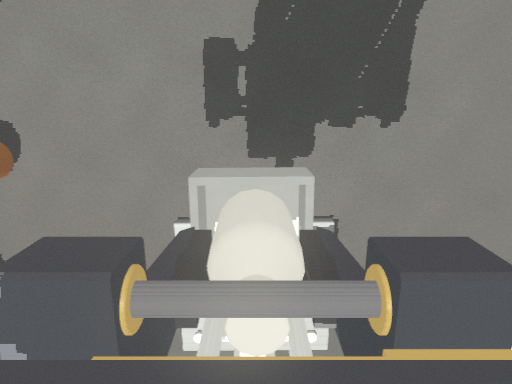

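carry_out([
  [-1,[0,0,-0.05],0],
  [-1,[0,0,-0.05],0],
  [-1,[0,0,0],0],
])

```text
time_s: 24.85
tcp_pos: [0.5019, -0.0599, 0.201]
ee_rot: [-2.104, -2.333, 0.0]
ft_force: [0.2, -0.2, -0.9]
finger_gap: 0.0393
```

carry_out([
  [-1,[0,0,-0.05],0],
  [-1,[0,0,-0.05],0],
  [-1,[0,0,0],0],
])

```text
time_s: 25.15
tcp_pos: [0.502, -0.0599, 0.2003]
ee_rot: [2.104, 2.333, 0.0]
ft_force: [-0.0, -0.3, -0.0]
finger_gap: 0.0396
```

carry_out([
  [-1,[0,0,-0.05],0],
  [-1,[0,0,-0.05],0],
  [-1,[0,0,0],0],
])

```text
time_s: 25.45
tcp_pos: [0.5021, -0.06, 0.1997]
ee_rot: [2.103, 2.332, 0.0]
ft_force: [-2.3, 0.1, 5.9]
finger_gap: 0.0397
```

carry_out([
  [-1,[0,0,0.05],0],
  [0,[0,0,0],0],
  [0,[0,0,0],0],
  [0.3,[0,0,0],0],
  [0.6,[0,0,0],0],
  [1,[0,0,0],0],
  [1,[0,0,0],0],
  [1,[0,0,0],0],
  [1,[0,0,0],0],
])

```text
time_s: 26.35
tcp_pos: [0.502, -0.0599, 0.1996]
ee_rot: [2.104, 2.333, 0.0]
ft_force: [-0.8, -0.1, 0.1]
finger_gap: 0.0878
```

carry_out([
  [1,[0,0,1],0],
  [1,[0,0,2],0],
  [1,[0,0,3],0],
  [1,[0,0,4],0],
  [1,[0,0,4],0],
  [1,[0,0,3],0],
  [1,[0,0,1.5],0],
  [1,[0,0,0],0],
  [1,[0,0,0],0],
  [1,[0,0,0],0],
])

```text
time_s: 27.35
tcp_pos: [0.5017, -0.0598, 0.3836]
ee_rot: [-2.103, -2.332, 0.001]
ft_force: [1.0, -0.3, 0.5]
finger_gap: 0.0884
```

Run:
```python
from h import *; import pickle
s=r.sense(); print(s['tcp_pos'],s['time_s'],s['ft_force'],s['finger_gap'])
im=r.capture('wrist');save('w11',cv2.resize(im,None,fx=1.5,fy=1.5)); np.save('w11.npy',im);pickle.dump(s,open('w11.pkl','wb'))
si=r.capture('side');np.save('side11.npy',si);save('s11',cv2.resize(si[130:240,210:340],None,fx=5,fy=5,interpolation=cv2.INTER_CUBIC))
save('s11f',si)
W=cam('wrist',s)
m=(im.astype(int).min(2)>205).astype(np.uint8);m[260:]=0
n,l,st,c=cv2.connectedComponentsWithStats(m)
for i in range(1,n):
  if st[i,4]>60: print(st[i],c[i],ray(W,[c[i]],.248))
```

```text
[ 0.50171722 -0.05983806  0.38356206] 27.35 [ 1.00571181 -0.25348292  0.46276055] 0.08837337550217718
[243 169  24  23 404] [254.26732673 179.77475248] [[ 0.49750843 -0.05988143  0.248     ]]
```

View pics/w11.png

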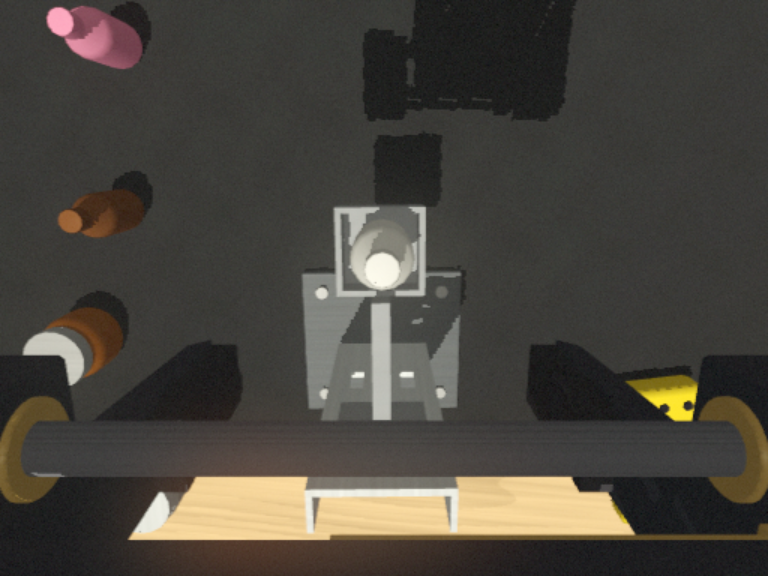

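View pics/s11.png

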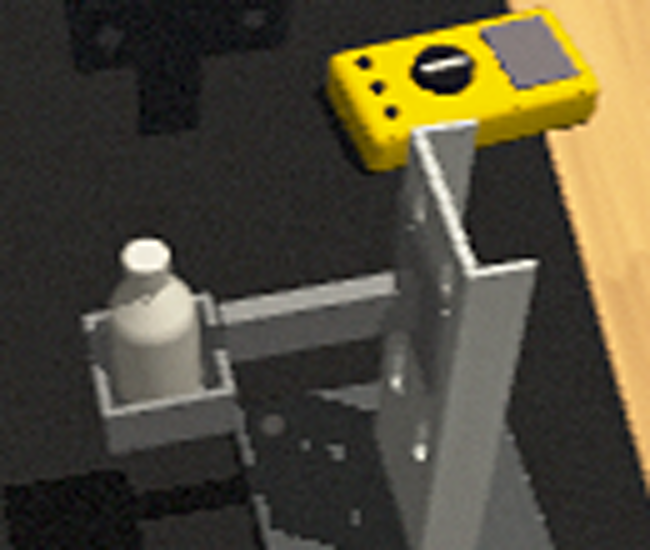

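View pics/s11f.png

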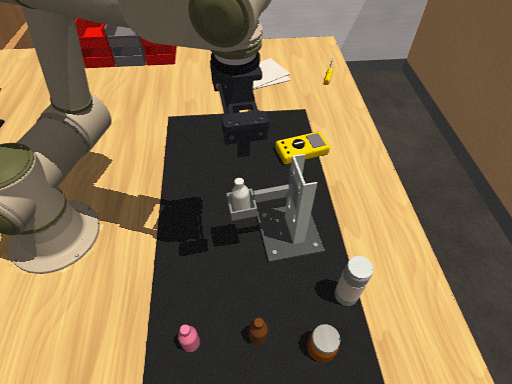

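```bash
python3 -c "
from h import *
s=r.sense();print(s['ft_force'],abs(s['joint_vel']).max());print(r.hand_in())"
```

```text
[-0.55415993  0.28828318 -0.53672197] 0.00687464262604088
the job is handed in; nothing more can be done
None
```

I hung the holder in the topmost pair of slots and stood the white bottle upright in its tray. I then released both, lifted the hand clear and handed the job in at about 27.5 s. The hand-in gave no verdict.

- **Holder:** Pushing in, the flange met the face within 1 mm of the measured depth. Pressing down, the necks met the slot edges within 1 mm of the expected height, and I pressed to about 10 N. After release the camera showed it hooked on, flange against the upright.
- **Bottle:** It touched the tray floor about 4 mm lower than a perfectly level tray would put it. The cap also sits about 4 mm towards the robot. Both fit a holder sag of about 0.04 rad, against limits of 0.1 for the holder and 0.15 for the bottle. The commanded bottle position was within about 1 mm of the measured tray centre. I did not measure the base directly once it was in the tray.
- **Bystanders:** The last side picture shows the meter, can and jar apparently where they were at the start. I judged this by eye and did not measure it.
- **Disagreement:** The top and side cameras put the upright's centre about 2–4 mm away in y from where the two wrist views did. I used the average of the wrist views, and the tabs went in without contact force.

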